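Seat a mirror plate on its sprung three-ball mount

TASK

Lift the mirror plate by its black frame, bring it over the three-ball mount with the mirror facing the mount's two-ball end, and press it down gently, never pushing harder than about 20 N, until both spring clips have snapped over its side lugs and pull it fully home and level on the balls. The mount's height is not known exactly, so feel for the clips and for the solid stop of the balls; then let go, and leave the things around alone.

Things in the scene. Friction and masses are not known exactly. Their poses are not given: they have to be found in the camera images.
- mirror_plate: Loose aluminium plate, 96 (x) by 86 (y) mm, 13 mm thick over all, 0.2 to 0.4 kg, with an upright black mirror frame on top. Origin: centre of the underside; x along the 96 mm length, y to the side lugs, z up. Underside: three radial 45-degree V grooves, 16 mm wide at the mouth, at (x, y) = (40, 0), (-16, 33), (-16, -33) mm. It fits only one way round: +x end on the mount's +x end.
- frame_grip (a point): Grip point inside the black square mirror frame, 46 mm above the centre of the plate's underside. Frame: 14 mm thick (x), 44 mm wide (y), 19 to 65 mm above the underside, round mirror on its -x face, two small adjuster knobs on its +x face. Grip its two plain side edges (44 mm apart along y), fingertips at least 23 mm above the plate's underside.
- plate_end (a point): Point on the middle of the plate's +x end (single-groove end, behind the mirror), 48 mm from the plate's centre, 10 mm above its underside.
- lug_left (a point): Centre of the round steel lug on the plate's +y side: a 10 mm bar, 24 mm long along x, 47 mm from the plate's centre, 7 mm above its underside; the -y side has the same.
- base: Steel foot of the mount, 130 (x) by 110 (y) by 12 mm, fixed to the worktop. Origin: centre of its underside. Its pillar carries the fixed seat, an aluminium slab 104 by 100 by 14 mm centred over it, same axes, with three 12 mm steel balls at (x, y) = (40, 0), (-16, 33), (-16, -33) mm. When home the plate's origin is straight above this one, axes parallel.
- pillar (a point): Centre of the foot's top face, 12 mm above its underside. The seat above is locked at any height in a 24 mm range and is NOT measured: when home the plate's underside is 36.5 to 60.5 mm above this point. The clips' tops stand 16.5 mm above the home height of the plate's underside, 116 mm apart over their backs.
- clip_left (a joint): Angle (rad) of the sprung polished clip on the seat's +y side: 0 free, 0.16 pushed fully outward by the lug, about 0.09 when the plate is home under it. Lugs meet clips 13 mm above home; passing both takes 10 to 16 N at 9 to 13 mm; from 5 mm on they pull down with 3 to 8 N. At home the balls are rigid. Let go early, it may hang askew: press until solid.
- clip_right (a joint): The same for the clip on the seat's -y side. Never push the plate with more than about 20 N.
- beaker: Bystander: small glass beaker, 55 mm wide, 71 mm tall; leave alone.
- cuvette_case: Bystander: flat black case, 62 by 110 by 28 mm; leave alone.
- lab_timer: Bystander: small white timer, 52 by 66 by 21 mm; leave alone.

How it is judged (in metres and radians):
On the way:
1. the plate is lifted clear of the worktop (height (world z) of mirror_plate above 0.06 m), for 0.2 s.
At the end, for the whole second after the job is handed in: Plate home on the balls, released, at rest: centre within 2.5 mm above the foot's, right way round, yaw within 0.05 and level within 0.03 rad, underside 46.5 to 74.5 mm above the foot's, each clip over its lug at 0.06 to 0.13 rad (value of joint clip_left between 0.06 and 0.13 rad and value of joint clip_right between 0.06 and 0.13 rad and z of mirror_plate in the frame of base between 0.0465 and 0.0745 m and horizontal distance between mirror_plate and base below 0.0025 m and x of plate_end in the frame of base above 0.045 m and angle between the x axis of mirror_plate and the x axis of base, either way round below 0.05 rad and angle between mirror_plate's own z axis and vertical below 0.03 rad and linear speed of mirror_plate below 0.01 m/s); the robot touches nothing.
It fails at once if the plate is pressed onto its mount too hard: all contact forces between plate and mount, the springs' own 30 N or so included, pass 65 N (about 25 N of push) (contact force between mirror_plate and base above 65 N).
It fails at once if the plate is tipped over (angle between mirror_plate's own z axis and vertical above 0.6 rad).
It fails at once if the beaker is disturbed (distance of beaker from where it was at the start of the episode above 0.015 m).
It fails at once if the case is disturbed (distance of cuvette_case from where it was at the start of the episode above 0.015 m).
It fails at once if the timer is disturbed (distance of lab_timer from where it was at the start of the episode above 0.015 m).
It also fails if it takes over 48 s, if anything falls off the work surface, if the arm or the gripper's body presses on something with over 40 N, if the wrist force passes 120 N, or if a joint passes its speed limit or range.

ROBOT

A 7-joint arm with a two-finger parallel gripper is mounted at the origin on a cart in front of the work surface, level with it; the furniture and walls round the work are solid. World frame = base frame: x ahead of the robot, y to its left, z up, the work surface at z = 0. Lengths are in mm, angles in rad, forces in N, time in s.
With the tool pointing down it reaches from about 400 to 875 mm from the base axis. Payload 4.4 kg.
Tool frame: the origin (TCP) lies at the very end of the fingers, on their centre line; the grasp point (between the pads) lies 19 mm behind it; y points along the fingers, x is the direction in which the jaws open and shut, and the axes are right-handed (so a half turn about y gives the same grasp; the last joint's range is limited). The gripper opens to 85 mm and grips with 20 to 120 N. Pads are 22 mm wide; open, the fingers measure 114 mm over their backs; the gripper's body (76 mm by 85 mm) begins 54 mm behind the grasp point. The pads swing forward as they close: fully open they stand 13 mm farther back than shut.
Start: joints at [-1.331, 0.628, 0.038, 1.517, -0.027, 0.996, -0.02], TCP at [195.662, 619.867, 201.013] pointing down, gripper open.
Joint ranges: [-3.06, 3.06], [-0.37, 2.12], [-1.25, 1.32], [0.18, 2.47], [-1.1, 4.24], [0.23, 1.98], [-2.94, 2.94]. Speed limits (rad/s): [2.57, 2.57, 3.14, 3.14, 3.14, 3.14, 3.14].

INTERFACE

Orientations are given as [roll, pitch, yaw] about the fixed x, y, z axes, in that order (R = Rz(yaw) Ry(pitch) Rx(roll)).
In Python, from cell import readout, eyes, finish_job gives the robot as it stands. The module is installed in compiled form; this text tells all that it offers.
- The arm moves only by the tool apply_moves, never from a script. Its argument "commands" is a list that holds one entry, the list of rows, each a list of 6 numbers: the shift along the tool's x, y, z in units of 0.04 m (1.0 is 0.04 m), then the turn, a rotation vector about the tool's x, y, z in units of 5 degrees (1.0 is 5 degrees). A call has 1 to 8 rows; each row shifts and turns the pose as measured when the row begins, along the tool's axes as they then stand; what a row does not reach is not made up. A row lasts 1/12 s, in which the tool goes at most 41.7 mm and 7.16 degrees, less where a joint would pass 70% of its speed; a pose out of reach is approached as far as the arm can. A call with a number of a shift or a turn outside -1 to 1 is refused whole. A call with a gripper value outside its range is refused whole. "claw" is the finger opening in mm, from 0 to 85.4, set as the call begins (left out, the last holds). The fingers move at their own pace and stop on an object; the grip force is fixed at half the most. Time passes only in rows, so rows that do not move let the fingers close. It gives the time, the measured TCP pose, the force and the opening at its end, in the units of the state.
- readout.read_state(): the state, without advancing time (a new reading comes with each control period).
- eyes.get_image(name): name is "scene" or "top" or "wrist"; returns a dict with "image" (480x640x3 uint8, red, green, blue), "mtx" (3x3 intrinsics, pixels), "rvec" (rotation vector, rad) and "tvec" (3), from world to camera coordinates, as OpenCV has them. Camera axes: x right, y down, z forward; pixel columns grow to the right and rows downward; lengths in mm; the calibration is good to about 2 mm. A picture is of the moment at which its call begins. There is no depth.
- finish_job(): hands the job in, once; it reports no verdict.
The state is a dict: "clock": time; "qpos": joint angles; "qd": joint speeds; "tau": joint torques, N m; "eef_pos": TCP position; "tool_rot": TCP orientation; "force": force on the tool from outside, world axes, zero at the start; "torque": the same for the moment, N m; "width": finger opening in mm.
Only numpy, scipy, OpenCV 4.12 (cv2) and the standard library are available. Lean on these libraries where they do the work, as an engineer would, in place of code of your own. Each camera call takes 0.05 s, during which the arm holds its last target. There are 200 camera calls.

## Working session

There is one attempt and no reset: what is moved stays moved. The work goes in short steps, Python scripts to look and compute and a tool call to move; the robot and the scene stay as the last step left them, time stands still between calls to the robot, and variables do not carry over. Pictures are saved under pics/ and viewed, about 8 in all and at most 12, crops included, and the job is handed in when it is done.

Besides the shell and the picture viewer there is one more tool, called after "Call:" by a JSON object that holds its "api" and its "payload", one argument or row to a line. apply_moves: Moves the arm, as the interface text tells. Shifts and turns lie within -1 to 1; 1 stands for 0.04 m of shift or 5 degrees of turn. Its arguments: {"type":"object","properties":{"commands":{"type":"array"},"claw":{"type":"number"}},"required":["commands"]}

```bash
mkdir -p pics
cat > h.py <<'E'
import numpy as np, cv2
from scipy.spatial.transform import Rotation as R
from cell import readout, eyes, finish_job
def snap(n,f,box=None,s=1):
    d=eyes.get_image(n); im=d["image"][:,:,::-1].copy(); cv2.imwrite(f"pics/{f}_full.png",im)
    np.savez(f"pics/{f}.npz",K=d["mtx"],r=d["rvec"],t=d["tvec"])
    crop(f,box,s); return d
def crop(f,box=None,s=1,out=None):
    im=cv2.imread(f"pics/{f}_full.png")
    if box: im=im[box[1]:box[3],box[0]:box[2]]
    cv2.imwrite(f"pics/{out or f}.png",cv2.resize(im,None,fx=s,fy=s,interpolation=cv2.INTER_CUBIC))
def cam(f):
    d=np.load(f"pics/{f}.npz"); return d["K"],d["r"].ravel(),d["t"].ravel()
def onplane(f,px,z):
    K,r,t=cam(f); M=cv2.Rodrigues(r)[0]; c=-M.T@t
    u=np.c_[np.array(px,float).reshape(-1,2),np.ones(len(np.array(px).reshape(-1,2)))]
    d=(M.T@np.linalg.inv(K)@u.T).T
    return c+d*((z-c[2])/d[:,2])[:,None]
def proj(f,P):
    K,r,t=cam(f); return cv2.projectPoints(np.array(P,float).reshape(-1,1,3),r,t,K,None)[0].reshape(-1,2)
def st():
    s=readout.read_state(); print({k:np.round(s[k],3).tolist() for k in("clock","eef_pos","tool_rot","force","torque","width","qpos")}); return s
E
python3 - <<'E'
from h import *
st()
for n in("scene","top"):
    snap(n,n+"0"); K,r,t=cam(n+"0"); print(n,K[0,0],-cv2.Rodrigues(r)[0].T@t)
E
```

```text
{'clock': 0.0, 'eef_pos': [195.456, 619.209, 200.089], 'tool_rot': [-1.571, 0.002, 1.265], 'force': [0.077, 0.348, 0.655], 'torque': [-0.002, -0.019, -0.019], 'width': 85.192, 'qpos': [-1.331, 0.629, 0.038, 1.518, -0.027, 0.996, -0.02]}
scene 468.6537976661812 [  24.70693298 -115.92537431  602.42651307]
top 603.3729394572504 [ 408.60270585  185.22033986 1051.67376817]
```

View pics/scene0.png

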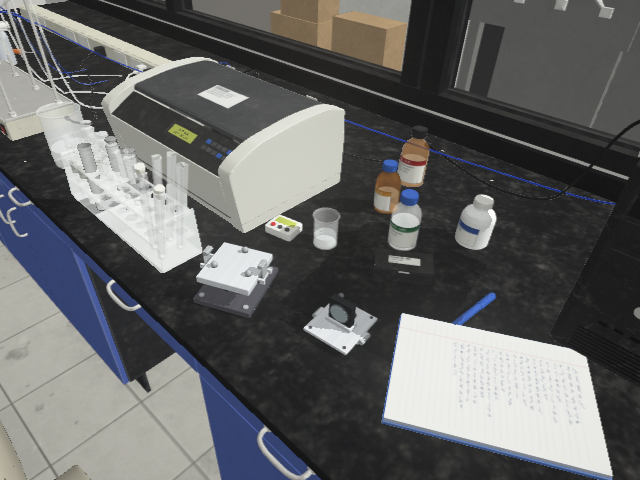

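View pics/top0.png

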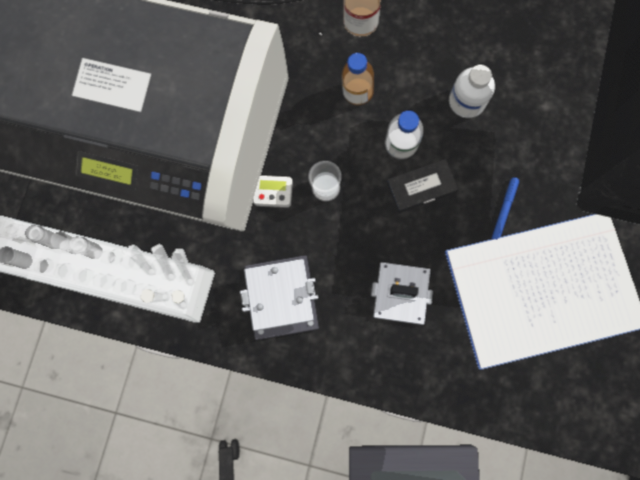

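The scene view shows the mount at about (240,270), with the plate and its mirror at about (340,325). In the top view the mount is at (280,297) and the plate at (403,292). I'll enlarge the top view next.

Run:
```python
from h import *
im=cv2.imread("pics/top0_full.png")
a=cv2.resize(im[245:345,230:330],None,fx=6,fy=6,interpolation=cv2.INTER_CUBIC)[:, :]
b=cv2.resize(im[245:345,360:440],None,fx=6,fy=6,interpolation=cv2.INTER_CUBIC)
c=np.hstack([a,b]); c=c[:,:1080]
c=cv2.resize(c,None,fx=.74,fy=.74); print(c.shape)
cv2.imwrite("pics/topcrop.png",c)
print(proj("top0",[[0,0,0],[195,620,0],[500,0,0],[500,200,0],[400,185,0],[400,300,0]]))
print(onplane("top0",[[280,297],[403,292],[324,180],[424,185],[272,191],[405,490]],0))
```

```text
(444, 799, 3)
[[465.64610683 623.40179188]
 [ 82.99989647 495.01332998]
 [449.79153079 305.20069934]
 [334.45349151 306.78629548]
 [343.99843955 365.35906014]
 [276.76002661 366.167667  ]]
[[518.37810471 294.97733627   0.        ]
 [524.08899885  80.1356651    0.        ]
 [729.7054195  215.98164618   0.        ]
 [717.04503853  35.59023929   0.        ]
 [710.70649892 310.34514586   0.        ]
 [198.62161609  88.20586707   0.        ]]
```

View pics/topcrop.png

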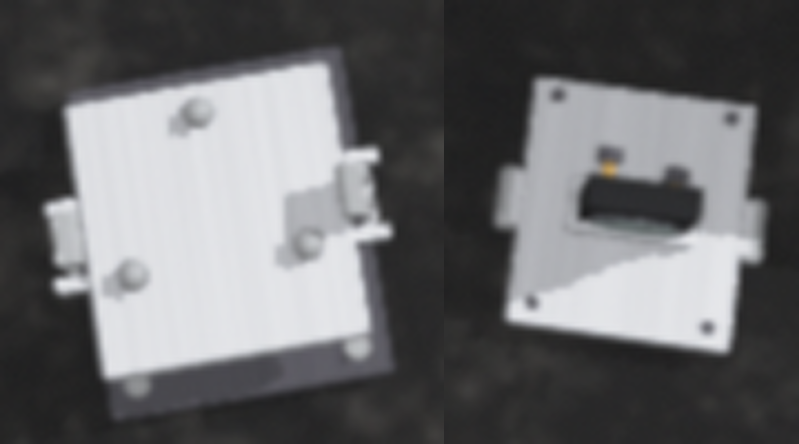

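The top crop shows the mount's balls at (197,112), (132,275) and (308,243), so its single-ball end points to image-up, which is world +x. The plate corners are at (535,77), (755,105), (730,352) and (505,322). Its knobs also face up, so it is already the right way round. I'll fit both poses and look closer in the scene image.

```bash
cat >> h.py <<'E'
from scipy.optimize import least_squares
BALLS=np.array([[40,0,0],[-16,33,0],[-16,-33,0]],float)
def T(p,L): # p=x,y,z,yaw
    c,s=np.cos(p[3]),np.sin(p[3]); return L@np.array([[c,s,0],[-s,c,0],[0,0,1]])+p[:3]
def fit(obs,p0,fixz=None,sh=()):  # obs: list (f,px,local)
    def full(p): return np.r_[p[:2],fixz if fixz is not None else p[2],p[3]]
    fun=lambda p: np.concatenate([(proj(f,T(full(p),np.array(L,float)))-np.array(px)).ravel() for f,px,L in obs])
    r=least_squares(fun,p0); return full(r.x),fun(r.x)
E
python3 - <<'E'
from h import *
k=4.44
ta=lambda p:np.array(p)/k+[230-.4,245-.4]; tb=lambda p:(np.array(p)-[444,0])/k+[360-.4,245-.4]
C=np.array([[48,43,0],[48,-43,0],[-48,-43,0],[-48,43,0]],float)
p,e=fit([("top0",tb([[535,77],[755,105],[730,352],[505,322]]),C)],[520,80,13,-.1],13); print("plate",p,e.round(1))
np.save("plate.npy",p)
L=BALLS+[0,0,0]
for z in(48,60,72):
  p,e=fit([("top0",ta([[197,112],[132,275],[308,243]]),L)],[520,290,60,.1],z); print("mount",p,e.round(2))
  # seat corners at ball centre? foot top corners
F=np.array([[65,-55,0],[-65,-55,0],[-65,55,0]],float)
p,e=fit([("top0",ta([[337,48],[392,370],[113,418]]),F)],[520,290,12,.1],12); print("foot",p,e.round(2))
im=cv2.imread("pics/scene0_full.png")
a=cv2.resize(im[225:325,185:290],None,fx=5,fy=5,interpolation=cv2.INTER_CUBIC)
cv2.imwrite("pics/scrop.png",a)
E
```

```text
plate [ 5.21732837e+02  8.36087702e+01  1.30000000e+01 -1.44878926e-01] [ 0.1  0.1 -0.1  0.1 -0.2 -0.2  0.3 -0.1]
mount [5.19464279e+02 2.93899516e+02 4.80000000e+01 1.63270525e-01] [-0.04  0.23  0.31 -0.22 -0.27  0.  ]
mount [5.18115395e+02 2.92595758e+02 6.00000000e+01 1.63263358e-01] [-0.08 -0.04  0.09 -0.05 -0.01  0.09]
mount [5.16766671e+02 2.91292016e+02 7.20000000e+01 1.63255944e-01] [-0.12 -0.31 -0.13  0.13  0.25  0.18]
foot [5.18239866e+02 2.92853092e+02 1.20000000e+01 1.58546541e-01] [ 0.3  -0.98  0.2   0.32 -0.49  0.61]
```

View pics/scrop.png

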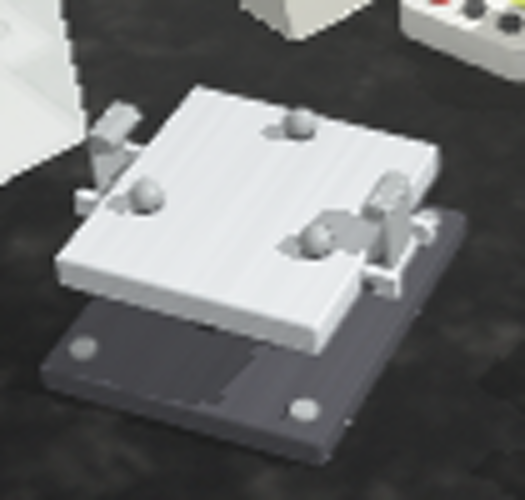

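The scene crop shows the balls at (300,123), (147,196) and (316,240). I'll combine both views and plan the first move.

```bash
cat >> h.py <<'E'
def plan(pos,yaw):
    s=readout.read_state(); M=R.from_euler("xyz",s["tool_rot"]).as_matrix()
    G=R.from_euler("xyz",[-np.pi/2,0,yaw]).as_matrix()
    d=np.array(pos)-s["eef_pos"]
    print("now shift units",(M.T@d/40).round(2),"turn units",(np.degrees(R.from_matrix(M.T@G).as_rotvec())/5).round(2),"shift units after turn",(G.T@d/40).round(2))
E
python3 - <<'E'
from h import *
k=4.44
ta=lambda p:np.array(p)/k+[230-.4,245-.4]
s=np.array([[300,123],[147,196],[316,240]])/5+[185-.4,225-.4]
p,e=fit([("top0",ta([[197,112],[132,275],[308,243]]),BALLS),("scene0",s,BALLS)],[520,290,60,.1]); print("mount",p,e.round(2)); np.save("mount.npy",p)
pl=np.load("plate.npy")
print(proj("scene0",[[*pl[:2],0]]))
plan([pl[0],pl[1],180],pl[3]+np.pi/2)
E
```

```text
mount [5.17894464e+02 2.93237572e+02 5.85825541e+01 1.62767467e-01] [-0.35  0.22 -0.19  0.16 -0.34  0.32  0.45 -0.01  0.22 -0.06  0.53 -0.02]
[[340.85093133 327.93845417]]
now shift units [-10.31   0.52 -11.81] turn units [-0.   -1.84 -0.02] shift units after turn [-12.07   0.5  -10.  ]
```

Call:
{"api": "apply_moves", "payload": {
  "commands": [
    [[0,0,0,0,-0.92,0],[0,0,0,0,-0.92,0],[-0.75,0.03,-0.62,0,0,0],[-0.75,0.03,-0.62,0,0,0],[-0.75,0.03,-0.62,0,0,0],[-0.75,0.03,-0.62,0,0,0],[-0.75,0.03,-0.62,0,0,0],[-0.75,0.03,-0.62,0,0,0]]
  ]
}}

```text
clock: 0.77
eef_pos: [312.6, 421.7, 187.4]
tool_rot: [-1.563, 0.001, 1.454]
force: [1.2, 0.0, 0.3]
width: 85.7
```

Call:
{"api": "apply_moves", "payload": {
  "commands": [
    [[-0.75,0.03,-0.62,0,0,0],[-0.75,0.03,-0.62,0,0,0],[-0.75,0.03,-0.62,0,0,0],[-0.75,0.03,-0.62,0,0,0],[-0.75,0.03,-0.62,0,0,0],[-0.75,0.03,-0.62,0,0,0],[-0.75,0.03,-0.62,0,0,0],[-0.75,0.03,-0.62,0,0,0]]
  ]
}}

```text
clock: 1.43
eef_pos: [485.6, 145.0, 174.9]
tool_rot: [-1.56, 0.004, 1.456]
force: [0.8, 1.1, -1.2]
width: 85.6
```

Run:
```python
from h import *
st(); pl=np.load("plate.npy")
plan([pl[0],pl[1],180],pl[3]+np.pi/2)
```

```text
{'clock': 1.433, 'eef_pos': [485.58, 144.97, 174.92], 'tool_rot': [-1.56, 0.004, 1.456], 'force': [0.784, 1.132, -1.186], 'torque': [0.027, -0.059, -0.063], 'width': 85.591, 'qpos': [-0.343, 0.465, -0.002, 1.931, -0.001, 0.757, 1.112]}
now shift units [-1.42 -0.13 -1.07] turn units [-0.12  0.35 -0.04] shift units after turn [-1.39 -0.13 -1.12]
```

Call:
{"api": "apply_moves", "payload": {
  "commands": [
    [[-0.7,-0.07,-0.53,-0.06,0.17,-0.02],[-0.7,-0.07,-0.53,-0.06,0.17,-0.02],[0,0,0,0,0,0],[0,0,0,0,0,0]]
  ]
}}

```text
clock: 1.77
eef_pos: [525.9, 68.8, 179.2]
tool_rot: [-1.573, 0.006, 1.409]
force: [-1.0, 2.1, 0.5]
width: 85.4
```

Run:
```python
from h import *
st(); pl=np.load("plate.npy")
plan([pl[0],pl[1],180],pl[3]+np.pi/2)
snap("wrist","w1")
C=[[48,43,0],[48,-43,0],[-48,-43,0],[-48,43,0]]
print(proj("w1",T(pl,np.array(C,float))).round(0).tolist()); K,r,t=cam("w1"); print(-cv2.Rodrigues(r)[0].T@t)
```

```text
{'clock': 1.767, 'eef_pos': [525.941, 68.773, 179.152], 'tool_rot': [-1.573, 0.006, 1.409], 'force': [-0.954, 2.094, 0.487], 'torque': [0.021, 0.026, -0.049], 'width': 85.447, 'qpos': [-0.201, 0.485, 0.019, 1.876, -0.004, 0.78, 1.228]}
now shift units [ 0.35 -0.02  0.16] turn units [ 0.02 -0.2  -0.07] shift units after turn [ 0.35 -0.02  0.16]
[[377.0, 248.0], [293.0, 249.0], [289.0, 154.0], [380.0, 152.0]]
[446.74923683  81.69715956 351.94423164]
```

View pics/w1.png

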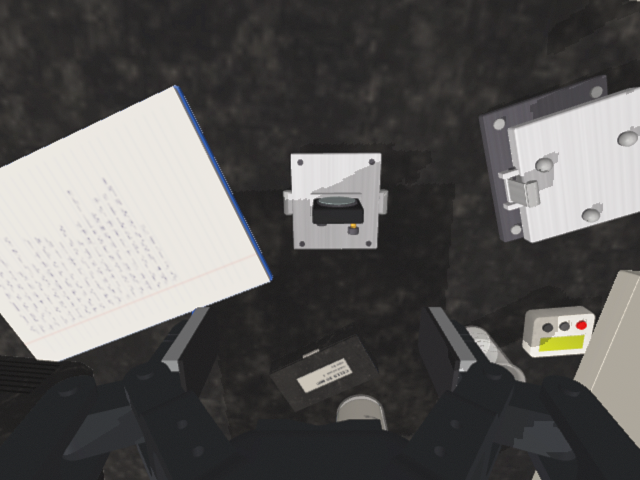

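The wrist view shows the plate corners at (291,153), (381,152), (379,249) and (293,250), within 2 px of the prediction. The mount is at the right edge. I'll refine the fit and then descend.

Run:
```python
from h import *
k=4.44
tb=lambda p:(np.array(p)-[444,0])/k+[360-.4,245-.4]
C=np.array([[48,43,0],[48,-43,0],[-48,-43,0],[-48,43,0]],float)
t=tb([[535,77],[755,105],[730,352],[505,322]]); w=[[379,249],[293,250],[291,153],[381,152]]
for o in([("w1",w,C)],[("w1",w,C),("top0",t,C)]):
  p,e=fit(o,[520,80,13,-.1],13); print("plate",p,e.round(1))
np.save("plate.npy",p)
plan([p[0],p[1],100],p[3]+np.pi/2)
```

```text
plate [ 5.21833611e+02  8.46272907e+01  1.30000000e+01 -1.47918116e-01] [-1.3 -0.7  1.2 -0.7 -0.5  0.7  0.6  0.4]
plate [ 5.21802640e+02  8.43769474e+01  1.30000000e+01 -1.47255249e-01] [-1.5 -0.7  1.  -0.7 -0.8  0.7  0.3  0.4 -0.3  0.  -0.5  0.2 -0.8 -0.2
 -0.2 -0.2]
now shift units [0.4  1.98 0.18] turn units [ 0.03 -0.18 -0.08] shift units after turn [0.39 1.98 0.17]
```

Call:
{"api": "apply_moves", "payload": {
  "commands": [
    [[0.2,0.6,0.09,0.02,-0.18,-0.08],[0.2,0.6,0.09,0,0,0],[0,0.6,0,0,0,0],[0,0,0,0,0,0],[0,0,0,0,0,0],[0,0,0,0,0,0]]
  ]
}}

```text
clock: 2.32
eef_pos: [520.3, 91.2, 106.3]
tool_rot: [-1.573, -0.003, 1.433]
force: [0.7, -0.8, 0.1]
width: 85.3
```

Run:
```python
from h import *
st(); pl=np.load("plate.npy")
plan([pl[0],pl[1],27],pl[3]+np.pi/2)
```

```text
{'clock': 2.317, 'eef_pos': [520.346, 91.172, 106.286], 'tool_rot': [-1.573, -0.003, 1.433], 'force': [0.721, -0.778, 0.109], 'torque': [0.009, 0.003, 0.024], 'width': 85.322, 'qpos': [-0.228, 0.588, 0.004, 1.952, -0.007, 0.599, 1.214]}
now shift units [-0.17  1.98 -0.06] turn units [0.02 0.1  0.03] shift units after turn [-0.16  1.98 -0.06]
```

Call:
{"api": "apply_moves", "payload": {
  "commands": [
    [[-0.17,0,-0.06,0.02,0.1,0.03],[0,0,0,0,0,0],[0,0,0,0,0,0],[0,0.4,0,0,0,0],[0,0.4,0,0,0,0],[0,0,0,0,0,0],[0,0,0,0,0,0]]
  ]
}}

```text
clock: 2.9
eef_pos: [527.9, 84.3, 80.9]
tool_rot: [-1.584, -0.004, 1.423]
force: [0.5, 0.5, 0.0]
width: 85.5
```

Run:
```python
from h import *
st(); pl=np.load("plate.npy")
plan([pl[0],pl[1],27],pl[3]+np.pi/2)
```

```text
{'clock': 2.9, 'eef_pos': [527.931, 84.255, 80.941], 'tool_rot': [-1.584, -0.004, 1.423], 'force': [0.477, 0.453, 0.006], 'torque': [0.003, 0.0, -0.035], 'width': 85.507, 'qpos': [-0.216, 0.631, 0.007, 1.964, -0.007, 0.532, 1.218]}
now shift units [-0.03  1.35  0.17] turn units [ 0.15 -0.01  0.05] shift units after turn [-0.02  1.35  0.15]
```

Call:
{"api": "apply_moves", "payload": {
  "commands": [
    [[0,0.4,0.17,0.15,0,0.05],[0,0.4,0,0,0,0],[0,0.1,0,0,0,0],[0,0,0,0,0,0]]
  ]
}}

```text
clock: 3.23
eef_pos: [524.9, 85.3, 48.3]
tool_rot: [-1.578, -0.002, 1.421]
force: [-0.5, 0.8, 0.5]
width: 85.6
```

Run:
```python
from h import *
st(); pl=np.load("plate.npy")
plan([pl[0],pl[1],27],pl[3]+np.pi/2)
```

```text
{'clock': 3.233, 'eef_pos': [524.888, 85.278, 48.334], 'tool_rot': [-1.578, -0.002, 1.421], 'force': [-0.47, 0.804, 0.46], 'torque': [0.015, 0.007, 0.007], 'width': 85.577, 'qpos': [-0.218, 0.686, 0.006, 1.983, -0.007, 0.465, 1.214]}
now shift units [-0.03  0.53  0.08] turn units [ 0.08 -0.03  0.02] shift units after turn [-0.03  0.53  0.07]
```

Call:
{"api": "apply_moves", "payload": {
  "commands": [
    [[-0.03,0.25,0.1,0.1,-0.03,0.02],[0,0.2,0,0,0,0],[0,0,0,0.0,0,0]]
  ]
}}

```text
clock: 3.48
eef_pos: [522.5, 84.9, 31.5]
tool_rot: [-1.572, -0.002, 1.424]
force: [0.2, 0.3, 0.4]
width: 85.5
```

Run:
```python
from h import *
st(); pl=np.load("plate.npy")
plan([pl[0],pl[1],27],pl[3]+np.pi/2)
```

```text
{'clock': 3.483, 'eef_pos': [522.463, 84.869, 31.473], 'tool_rot': [-1.572, -0.002, 1.424], 'force': [0.242, 0.295, 0.404], 'torque': [-0.06, 0.066, -0.041], 'width': 85.509, 'qpos': [-0.215, 0.716, 0.003, 1.991, -0.007, 0.433, 1.217]}
now shift units [-0.01  0.11  0.01] turn units [0.02 0.   0.02] shift units after turn [-0.01  0.11  0.01]
```

Aligned, so I'll close the fingers.

Call:
{"api": "apply_moves", "payload": {
  "commands": [
    [[0,0.08,0,0.02,0,0.02],[0,0,0,0,0,0],[0,0,0,0,0,0],[0,0,0,0,0,0],[0,0,0,0,0,0],[0,0,0,0,0,0],[0,0,0,0,0,0],[0,0,0,0,0,0]]
  ],
  "claw": 38
}}

```text
clock: 4.15
eef_pos: [522.7, 85.1, 28.9]
tool_rot: [-1.571, -0.0, 1.424]
force: [0.2, -0.7, -1.0]
width: 41.0
```

Run:
```python
from h import *
st(); pl=np.load("plate.npy")
plan([pl[0],pl[1],27],pl[3]+np.pi/2)
```

```text
{'clock': 4.15, 'eef_pos': [522.681, 85.06, 28.911], 'tool_rot': [-1.571, -0.0, 1.424], 'force': [0.203, -0.741, -1.032], 'torque': [-0.0, -0.003, -0.016], 'width': 41.047, 'qpos': [-0.217, 0.721, 0.004, 1.989, -0.007, 0.431, 1.216]}
now shift units [-0.02  0.05  0.02] turn units [-0.  0.  0.] shift units after turn [-0.02  0.05  0.02]
```

Call:
{"api": "apply_moves", "payload": {
  "commands": [
    [[0,0,0,0,0,0],[0,0,0,0,0,0],[0,0,0,0,0,0]]
  ],
  "claw": 25
}}

```text
clock: 4.4
eef_pos: [522.7, 85.0, 28.9]
tool_rot: [-1.571, -0.0, 1.424]
force: [-0.8, -0.7, -0.8]
width: 41.0
```

Call:
{"api": "apply_moves", "payload": {
  "commands": [
    [[0,-0.2,0,0,0,0],[0,-0.5,0,0,0,0],[0,-0.5,0,0,0,0],[0,-0.5,0,0,0,0],[0,-0.5,0,0,0,0],[0,-0.5,0,0,0,0]]
  ]
}}

```text
clock: 4.9
eef_pos: [517.5, 83.9, 137.8]
tool_rot: [-1.558, 0.005, 1.424]
force: [0.1, 0.5, -2.7]
width: 40.4
```

Run:
```python
from h import *
st(); m=np.load("mount.npy"); plan([m[0]+.9,m[1]+.3,140],m[3]+np.pi/2)
```

```text
{'clock': 4.9, 'eef_pos': [517.519, 83.943, 137.849], 'tool_rot': [-1.558, 0.005, 1.424], 'force': [0.095, 0.489, -2.66], 'torque': [0.013, -0.038, -0.016], 'width': 40.431, 'qpos': [-0.22, 0.542, 0.009, 1.92, -0.008, 0.693, 1.217]}
now shift units [ 5.19 -0.07  0.74] turn units [-0.15 -3.55 -0.03] shift units after turn [ 5.17 -0.05 -0.88]
```

Call:
{"api": "apply_moves", "payload": {
  "commands": [
    [[0.3,0,0,-0.1,-0.45,0],[0.6,0,0,-0.05,-0.45,0],[0.7,0,0,0,-0.45,0],[0.7,0,0,0,-0.45,0],[0.7,0,0,0,-0.45,0],[0.7,0,0,0,-0.45,0],[0.6,0,0,0,-0.4,0],[0.3,0,0,0,-0.2,0]]
  ]
}}

```text
clock: 5.57
eef_pos: [518.7, 275.0, 138.7]
tool_rot: [-1.578, 0.005, 1.728]
force: [0.3, 0.5, -3.1]
width: 41.3
```

Call:
{"api": "apply_moves", "payload": {
  "commands": [
    [[0,0,0,0,0,0],[0,0,0,0,0,0],[0,0,0,0,0,0]]
  ]
}}

```text
clock: 5.82
eef_pos: [515.4, 278.3, 136.6]
tool_rot: [-1.575, 0.005, 1.737]
force: [0.3, 0.3, -2.1]
width: 41.0
```

Run:
```python
from h import *
st(); m=np.load("mount.npy"); plan([m[0]+.9,m[1]+.3,140],m[3]+np.pi/2)
```

```text
{'clock': 5.817, 'eef_pos': [515.444, 278.339, 136.553], 'tool_rot': [-1.575, 0.005, 1.737], 'force': [0.305, 0.334, -2.063], 'torque': [-0.007, -0.031, -0.012], 'width': 40.972, 'qpos': [-0.508, 0.612, -0.06, 1.769, 0.058, 0.76, 1.137]}
now shift units [ 0.36 -0.09 -0.15] turn units [ 0.04  0.03 -0.05] shift units after turn [ 0.36 -0.09 -0.14]
```

Call:
{"api": "apply_moves", "payload": {
  "commands": [
    [[0.18,-0.05,-0.07,0.04,0.03,-0.05],[0.15,0,-0.06,0,0,0],[0,0,0,0,0,0],[0,0,0,0,0,0]]
  ]
}}

```text
clock: 6.15
eef_pos: [520.4, 286.8, 138.5]
tool_rot: [-1.57, 0.004, 1.725]
force: [0.8, -0.9, -2.8]
width: 40.9
```

Run:
```python
from h import *
s=st(); m=np.load("mount.npy"); plan([m[0]+.9,m[1]+.3,140],m[3]+np.pi/2)
for n in("wrist","top","scene"): snap(n,n+"2")
print(proj("top2",[m[:3]]),proj("scene2",[m[:3]]),proj("wrist2",[m[:3]]))
w=cv2.imread("pics/wrist2_full.png");cv2.imwrite("pics/wrist2.png",w)
t=cv2.imread("pics/top2_full.png")[220:340,220:340];t=cv2.resize(t,None,fx=4,fy=4,interpolation=2)
sc=cv2.imread("pics/scene2_full.png")[170:330,180:300];sc=cv2.resize(sc,None,fx=3,fy=3,interpolation=2)
c=np.zeros((480,480+360,3),np.uint8);c[:480,:480]=t;c[:480,480:]=sc;cv2.imwrite("pics/c2.png",cv2.resize(c,None,fx=.95,fy=.95))
```

```text
{'clock': 6.15, 'eef_pos': [520.408, 286.813, 138.468], 'tool_rot': [-1.57, 0.004, 1.725], 'force': [0.778, -0.877, -2.822], 'torque': [-0.064, 0.024, 0.026], 'width': 40.864, 'qpos': [-0.516, 0.622, -0.058, 1.739, 0.052, 0.784, 1.124]}
now shift units [ 0.17 -0.04  0.01] turn units [-0.01 -0.1  -0.04] shift units after turn [ 0.17 -0.04  0.01]
[[277.37339947 293.63395798]] [[235.23189983 262.51417381]] [[329.58376574 234.79920135]]
```

View pics/wrist2.png

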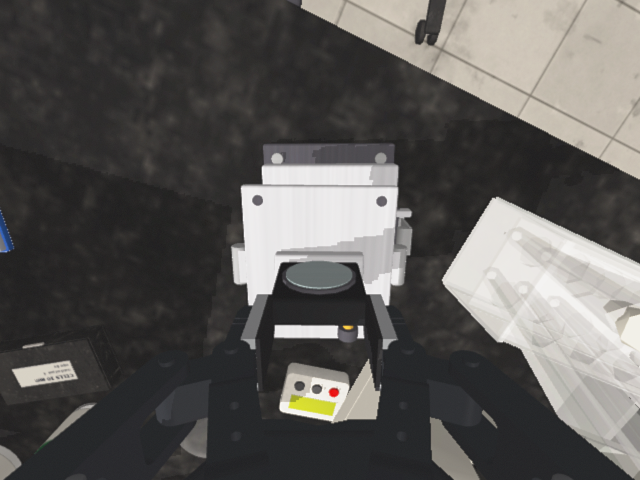

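View pics/c2.png

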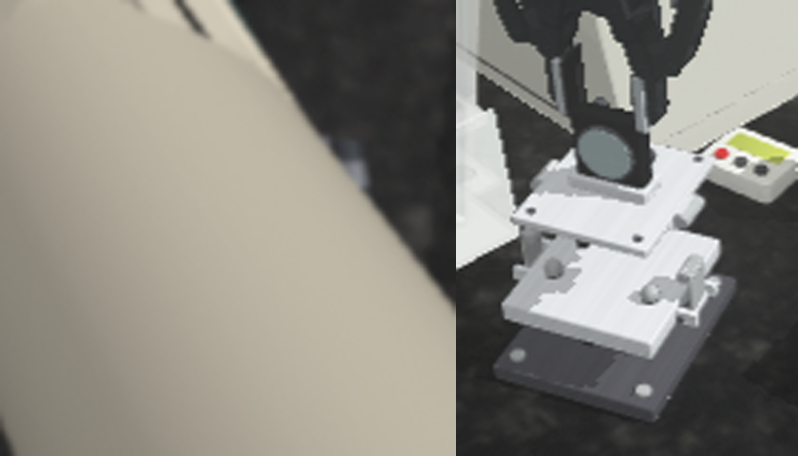

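The wrist view shows the plate's -x corners at (242,187) and (397,185), the seat's -x edge near row 165, and the foot's corners at (264,144) and (395,143). The arm blocks the top camera. The scene crop shows the plate hanging level above the mount with its mirror facing the two-ball end. I'll centre it, go lower, and measure there.

Call:
{"api": "apply_moves", "payload": {
  "commands": [
    [[0.17,0.15,0.01,-0.01,-0.1,-0.04],[0,0.2,0,0,0,0],[0,0.15,0,0,0,0],[0,0,0,0,0,0],[0,0,0,0,0,0],[0,0,0,0,0,0]]
  ]
}}

```text
clock: 6.8
eef_pos: [517.5, 293.6, 115.3]
tool_rot: [-1.569, 0.0, 1.735]
force: [0.0, 0.6, -2.0]
width: 41.0
```

Run:
```python
from h import *
s=st(); m=np.load("mount.npy"); plan([m[0]+.9,m[1]+.3,113],m[3]+np.pi/2)
```

```text
{'clock': 6.8, 'eef_pos': [517.476, 293.579, 115.342], 'tool_rot': [-1.569, 0.0, 1.735], 'force': [0.035, 0.57, -2.034], 'torque': [-0.022, 0.036, 0.011], 'width': 41.032, 'qpos': [-0.525, 0.654, -0.061, 1.756, 0.055, 0.736, 1.121]}
now shift units [-0.01  0.06 -0.03] turn units [-0.02  0.01 -0.01] shift units after turn [-0.01  0.06 -0.03]
```

Run:
```python
from h import *
s=st(); snap("wrist","w3",(230,135,420,285),4)
m=np.load("mount.npy"); q=s["eef_pos"]
pl=np.array([q[0],q[1],q[2]-28.9+13,m[3]])
print("pred plate corners",(((proj("w3",T(pl,np.array([[-48,43,0],[-48,-43,0.]])))+.4)-[230,135])*4).round().tolist())
f=np.array([*m[:2],12,m[3]]);print("foot",(((proj("w3",T(f,np.array([[-65,55,0],[-65,-55,0.]])))+.4)-[230,135])*4).round().tolist())
for dz in(-6,-4,-2): print("seat",(((proj("w3",T(m+[0,0,dz,0],np.array([[-52,50,0],[-52,-50,0.]])))+.4)-[230,135])*4).round().tolist())
```

```text
{'clock': 6.8, 'eef_pos': [517.476, 293.579, 115.342], 'tool_rot': [-1.569, 0.0, 1.735], 'force': [0.035, 0.57, -2.034], 'torque': [-0.022, 0.036, 0.011], 'width': 41.032, 'qpos': [-0.525, 0.654, -0.061, 1.756, 0.055, 0.736, 1.121]}
pred plate corners [[683.0, 214.0], [49.0, 213.0]]
foot [[649.0, 50.0], [74.0, 50.0]]
seat [[662.0, 145.0], [62.0, 144.0]]
seat [[664.0, 146.0], [60.0, 145.0]]
seat [[667.0, 148.0], [57.0, 147.0]]
```

View pics/w3.png

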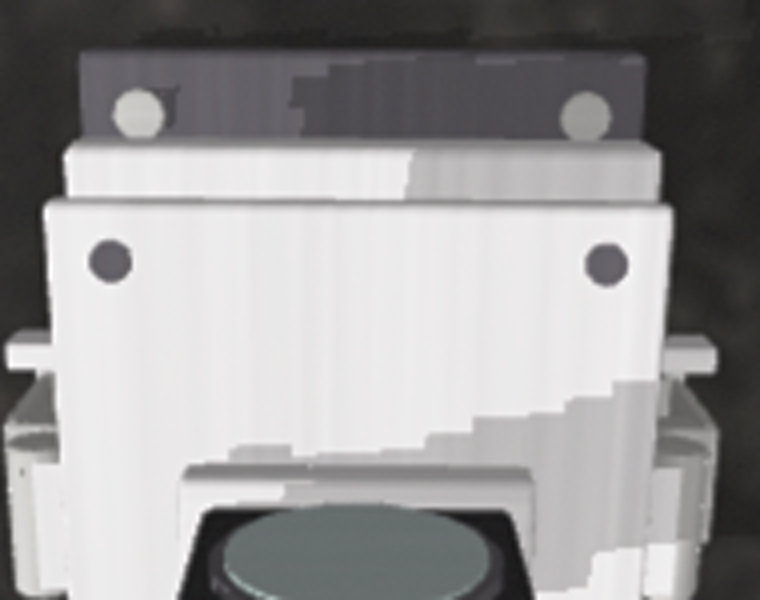

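The crop shows the plate's -x corners at (45,203) and (672,208), the seat's at (65,147) and (660,150), and the foot's at (80,53) and (645,55). Yaw matches within 0.005 rad. The plate needs about +1.3 mm in x and +0.5 mm sideways.

Call:
{"api": "apply_moves", "payload": {
  "commands": [
    [[0.015,0.08,-0.033,-0.02,0.01,0],[0,0.08,0,0,0,0],[0,0,0,0,0,0],[0,0,0,0,0,0],[0,0,0,0,0,0]]
  ]
}}

```text
clock: 7.27
eef_pos: [519.5, 294.6, 108.9]
tool_rot: [-1.572, 0.0, 1.733]
force: [-0.1, -0.5, -2.2]
width: 41.0
```

```bash
cat >> h.py <<'E'
def tgt(z):
    m=np.load("mount.npy"); s=st(); c,sn=np.cos(m[3]),np.sin(m[3])
    o=np.array([1.0,0.95]); print("push",s["force"][2]+2.6)  # plate frame offset TCP - plate
    plan([m[0]+c*o[0]-sn*o[1],m[1]+sn*o[0]+c*o[1],z],m[3]+np.pi/2)
E
python3 -c "
from h import *
tgt(103)"
```

```text
{'clock': 7.267, 'eef_pos': [519.506, 294.576, 108.932], 'tool_rot': [-1.572, 0.0, 1.733], 'force': [-0.144, -0.453, -2.213], 'torque': [-0.002, -0.027, -0.027], 'width': 40.957, 'qpos': [-0.526, 0.664, -0.059, 1.758, 0.056, 0.721, 1.119]}
push 0.3868325087845297
now shift units [-0.    0.15  0.02] turn units [ 0.01 -0.   -0.  ] shift units after turn [-0.    0.15  0.02]
```

Call:
{"api": "apply_moves", "payload": {
  "commands": [
    [[0,0.08,0.015,0,0,0],[0,0.06,0,0,0,0],[0,0,0,0,0,0],[0,0,0,0,0,0]]
  ]
}}

```text
clock: 7.6
eef_pos: [519.0, 294.5, 103.0]
tool_rot: [-1.573, -0.0, 1.733]
force: [0.2, -0.3, -2.1]
width: 40.9
```

```bash
python3 -c "
from h import *
tgt(98)"
```

```text
{'clock': 7.6, 'eef_pos': [519.021, 294.536, 103.015], 'tool_rot': [-1.573, -0.0, 1.733], 'force': [0.201, -0.255, -2.123], 'torque': [0.066, -0.009, 0.035], 'width': 40.917, 'qpos': [-0.527, 0.671, -0.059, 1.764, 0.057, 0.707, 1.117]}
push 0.47735073817537366
now shift units [-0.    0.13  0.01] turn units [ 0.02 -0.    0.  ] shift units after turn [-0.    0.13  0.01]
```

Next I'll descend slowly to feel for the clips.

Call:
{"api": "apply_moves", "payload": {
  "commands": [
    [[0,0.04,0.01,0.02,0,0],[0,0.04,0,0,0,0],[0,0,0,0,0,0]]
  ]
}}

```text
clock: 7.85
eef_pos: [519.3, 294.9, 100.6]
tool_rot: [-1.572, -0.001, 1.733]
force: [-0.7, -1.1, -1.8]
width: 41.2
```

Call:
{"api": "apply_moves", "payload": {
  "commands": [
    [[0,0.04,0,0,0,0],[0,0.04,0,0,0,0]]
  ]
}}

```text
clock: 8.02
eef_pos: [521.1, 295.8, 100.0]
tool_rot: [-1.576, -0.002, 1.733]
force: [-0.9, -1.8, 11.1]
width: 40.7
```

Call:
{"api": "apply_moves", "payload": {
  "commands": [
    [[0,0.04,0,0,0,0],[0,0.04,0,0,0,0]]
  ]
}}

```text
clock: 8.18
eef_pos: [522.3, 296.2, 99.9]
tool_rot: [-1.58, -0.003, 1.733]
force: [-2.3, -1.3, 9.0]
width: 40.8
```

Contact came at TCP z of about 100.3, as predicted, but the tool is drifting in +x under load. I'll back off a little and re-centre.

Call:
{"api": "apply_moves", "payload": {
  "commands": [
    [[0,-0.07,0.03,0.1,0,0.03],[0,0,0.03,0,0,0],[0,0,0,0,0,0]]
  ]
}}

```text
clock: 8.43
eef_pos: [520.0, 295.7, 103.2]
tool_rot: [-1.571, -0.001, 1.733]
force: [-0.6, -0.4, -2.4]
width: 40.9
```

```bash
python3 -c "
from h import *
tgt(98)"
```

```text
{'clock': 8.433, 'eef_pos': [519.955, 295.692, 103.25], 'tool_rot': [-1.571, -0.001, 1.733], 'force': [-0.607, -0.401, -2.412], 'torque': [0.034, 0.051, 0.033], 'width': 40.934, 'qpos': [-0.526, 0.673, -0.059, 1.758, 0.056, 0.712, 1.118]}
push 0.18781826218835995
now shift units [-0.03  0.13  0.04] turn units [ 0.   -0.01  0.01] shift units after turn [-0.03  0.13  0.04]
```

Call:
{"api": "apply_moves", "payload": {
  "commands": [
    [[-0.03,0.03,0.04,0,0,0],[0,0.03,0.01,0.02,0,0],[0,0,0,0,0,0],[0,0,0,0,0,0]]
  ]
}}

```text
clock: 8.77
eef_pos: [518.0, 294.6, 100.5]
tool_rot: [-1.569, -0.001, 1.733]
force: [-1.4, 0.7, -0.3]
width: 41.2
```

```bash
python3 -c "
from h import *
tgt(98)"
```

```text
{'clock': 8.767, 'eef_pos': [518.023, 294.6, 100.531], 'tool_rot': [-1.569, -0.001, 1.733], 'force': [-1.433, 0.71, -0.287], 'torque': [-0.109, 0.043, 0.015], 'width': 41.193, 'qpos': [-0.525, 0.675, -0.06, 1.765, 0.056, 0.704, 1.118]}
push 2.3134420070413717
now shift units [-0.01  0.06 -0.02] turn units [-0.02 -0.    0.01] shift units after turn [-0.01  0.06 -0.02]
```

Just touching now. I'll press with counter-drift.

Call:
{"api": "apply_moves", "payload": {
  "commands": [
    [[-0.01,0.04,0.0,0.02,0,0.01],[-0.01,0.045,0.02,0.04,0,0.01]]
  ]
}}

```text
clock: 8.93
eef_pos: [519.2, 295.2, 99.9]
tool_rot: [-1.569, -0.002, 1.733]
force: [-1.5, -0.8, 13.1]
width: 40.8
```

Call:
{"api": "apply_moves", "payload": {
  "commands": [
    [[-0.01,0.05,0.02,0.04,0,0.01],[-0.01,0.05,0.02,0.04,0,0.01]]
  ]
}}

```text
clock: 9.1
eef_pos: [520.0, 295.7, 99.8]
tool_rot: [-1.567, -0.002, 1.734]
force: [-2.3, -2.1, 11.9]
width: 41.1
```

Call:
{"api": "apply_moves", "payload": {
  "commands": [
    [[-0.015,0.058,0.03,0.04,0,0.01],[-0.015,0.058,0.03,0.04,0,0.01]]
  ]
}}

```text
clock: 9.27
eef_pos: [520.4, 295.5, 98.9]
tool_rot: [-1.566, -0.003, 1.733]
force: [-0.9, -0.6, 10.3]
width: 41.3
```

```bash
python3 -c "
from h import *
tgt(98)"
```

```text
{'clock': 9.267, 'eef_pos': [520.378, 295.459, 98.949], 'tool_rot': [-1.566, -0.003, 1.733], 'force': [-0.931, -0.643, 10.322], 'torque': [-0.109, 0.305, -0.018], 'width': 41.327, 'qpos': [-0.521, 0.681, -0.062, 1.756, 0.054, 0.709, 1.123]}
push 12.921863305488841
now shift units [-0.02  0.02  0.05] turn units [-0.05 -0.    0.03] shift units after turn [-0.02  0.02  0.05]
```

Call:
{"api": "apply_moves", "payload": {
  "commands": [
    [[-0.02,0.055,0.04,0,0,0.02],[-0.015,0.055,0.03,0,0,0.02]]
  ]
}}

```text
clock: 9.43
eef_pos: [521.0, 295.2, 98.3]
tool_rot: [-1.573, -0.002, 1.732]
force: [-1.8, -0.9, 9.9]
width: 41.0
```

Call:
{"api": "apply_moves", "payload": {
  "commands": [
    [[-0.015,0.055,0.03,0,0,0.02],[-0.015,0.055,0.03,0,0,0.02]]
  ]
}}

```text
clock: 9.6
eef_pos: [521.6, 295.3, 97.3]
tool_rot: [-1.58, -0.001, 1.732]
force: [-1.6, -1.6, 8.8]
width: 41.4
```

```bash
python3 -c "
from h import *
tgt(98)"
```

```text
{'clock': 9.6, 'eef_pos': [521.554, 295.314, 97.276], 'tool_rot': [-1.58, -0.001, 1.732], 'force': [-1.552, -1.581, 8.791], 'torque': [-0.097, 0.311, 0.035], 'width': 41.382, 'qpos': [-0.528, 0.679, -0.056, 1.768, 0.059, 0.687, 1.115]}
push 11.390934425550412
now shift units [-0.01 -0.02  0.07] turn units [ 0.1  -0.02  0.02] shift units after turn [-0.01 -0.02  0.07]
```

Call:
{"api": "apply_moves", "payload": {
  "commands": [
    [[-0.01,0.05,0.09,0.12,0,0.02],[-0.01,0.05,0.07,0.06,0,0.02]]
  ]
}}

```text
clock: 9.77
eef_pos: [519.2, 295.0, 96.5]
tool_rot: [-1.573, -0.001, 1.732]
force: [1.3, -0.6, 7.1]
width: 41.1
```

Call:
{"api": "apply_moves", "payload": {
  "commands": [
    [[-0.01,0.05,0.06,0.05,0,0.02],[-0.01,0.05,0.06,0.05,0,0.02]]
  ]
}}

```text
clock: 9.93
eef_pos: [518.8, 294.9, 95.7]
tool_rot: [-1.573, 0.0, 1.731]
force: [0.7, -0.7, 7.8]
width: 41.2
```

```bash
python3 -c "
from h import *
tgt(98)"
```

```text
{'clock': 9.933, 'eef_pos': [518.816, 294.916, 95.708], 'tool_rot': [-1.573, 0.0, 1.731], 'force': [0.685, -0.652, 7.838], 'torque': [-0.156, -0.219, -0.01], 'width': 41.24, 'qpos': [-0.529, 0.681, -0.057, 1.769, 0.058, 0.691, 1.113]}
push 10.437878441249692
now shift units [-0.01 -0.06  0.  ] turn units [ 0.02 -0.03 -0.01] shift units after turn [-0.01 -0.06  0.  ]
```

Call:
{"api": "apply_moves", "payload": {
  "commands": [
    [[-0.01,0.05,0.03,0.04,0,0.0],[-0.01,0.05,0.03,0.04,0,0.0]]
  ]
}}

```text
clock: 10.1
eef_pos: [519.7, 294.9, 94.3]
tool_rot: [-1.573, -0.001, 1.731]
force: [0.6, -0.1, 4.7]
width: 41.2
```

Call:
{"api": "apply_moves", "payload": {
  "commands": [
    [[-0.01,0.05,0.03,0.04,0,0],[-0.01,0.05,0.03,0.04,0,0]]
  ]
}}

```text
clock: 10.27
eef_pos: [519.2, 294.5, 91.4]
tool_rot: [-1.569, -0.003, 1.731]
force: [-0.3, 0.7, -1.3]
width: 41.2
```

```bash
python3 -c "
from h import *
tgt(88)"
```

```text
{'clock': 10.267, 'eef_pos': [519.163, 294.491, 91.39], 'tool_rot': [-1.569, -0.003, 1.731], 'force': [-0.263, 0.655, -1.327], 'torque': [0.091, -0.11, 0.047], 'width': 41.223, 'qpos': [-0.523, 0.689, -0.06, 1.769, 0.055, 0.686, 1.118]}
push 1.2726753769709183
now shift units [-0.    0.08  0.01] turn units [-0.02 -0.03  0.03] shift units after turn [-0.    0.08  0.01]
```

Force has dropped, so the clips have been passed. I'll go on gently to the solid stop.

Call:
{"api": "apply_moves", "payload": {
  "commands": [
    [[0,0.03,0.01,0,0,0.02],[0,0.03,0.01,0,0,0]]
  ]
}}

```text
clock: 10.43
eef_pos: [517.9, 294.1, 87.6]
tool_rot: [-1.568, -0.001, 1.731]
force: [2.5, -0.5, 1.4]
width: 40.6
```

Call:
{"api": "apply_moves", "payload": {
  "commands": [
    [[0,0.03,0.01,0,0,0],[0,0.03,0.01,0,0,0]]
  ]
}}

```text
clock: 10.6
eef_pos: [519.2, 294.5, 86.8]
tool_rot: [-1.572, -0.001, 1.731]
force: [-3.4, -1.4, 14.7]
width: 41.2
```

```bash
python3 -c "
from h import *
tgt(87)"
```

```text
{'clock': 10.6, 'eef_pos': [519.156, 294.541, 86.847], 'tool_rot': [-1.572, -0.001, 1.731], 'force': [-3.363, -1.396, 14.74], 'torque': [-0.518, 0.593, 0.125], 'width': 41.228, 'qpos': [-0.526, 0.694, -0.058, 1.774, 0.058, 0.674, 1.115]}
push 17.34044476334146
now shift units [-0.   -0.    0.01] turn units [ 0.01 -0.03  0.02] shift units after turn [-0.   -0.    0.01]
```

Solid stop at TCP z 86.8, about 13.5 mm below first lug contact, as expected. I'll relax and look before letting go.

Call:
{"api": "apply_moves", "payload": {
  "commands": [
    [[0,0.01,0.01,0,0,0],[0,0,0,0,0,0]]
  ]
}}

```text
clock: 10.77
eef_pos: [519.1, 294.6, 87.1]
tool_rot: [-1.573, -0.001, 1.732]
force: [0.1, 0.4, -0.9]
width: 40.7
```

Run:
```python
from h import *
tgt(87)
snap("scene","s4",(170,190,310,310),5)
```

```text
{'clock': 10.767, 'eef_pos': [519.087, 294.561, 87.114], 'tool_rot': [-1.573, -0.001, 1.732], 'force': [0.115, 0.434, -0.87], 'torque': [0.034, -0.152, 0.073], 'width': 40.658, 'qpos': [-0.527, 0.693, -0.057, 1.775, 0.058, 0.673, 1.115]}
push 1.7302877277637236
now shift units [-0.    0.    0.01] turn units [ 0.02 -0.02  0.01] shift units after turn [-0.    0.    0.01]
```

View pics/s4.png

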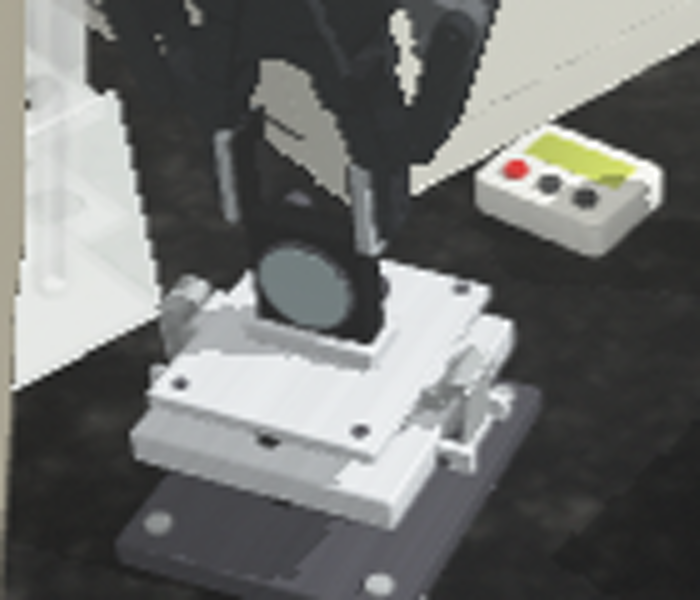

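The plate sits on the balls with both clips over the lugs, so I'll release and lift.

Call:
{"api": "apply_moves", "payload": {
  "commands": [
    [[0,0,0,0,0,0],[0,0,0,0,0,0],[0,0,0,0,0,0],[0,0,0,0,0,0],[0,0,0,0,0,0],[0,-0.1,0,0,0,0]]
  ],
  "claw": 75
}}

```text
clock: 11.32
eef_pos: [516.6, 293.5, 88.8]
tool_rot: [-1.567, 0.001, 1.731]
force: [-0.6, -0.6, -0.4]
width: 74.6
```

Call:
{"api": "apply_moves", "payload": {
  "commands": [
    [[0,-0.3,0,0,0,0],[0,-0.5,0,0,0,0],[0,-0.6,0,0,0,0],[0,-0.6,0,0,0,0],[0,-0.5,0,0,0,0],[0,-0.3,0,0,0,0],[0,0,0,0,0,0],[0,0,0,0,0,0]]
  ]
}}

```text
clock: 11.98
eef_pos: [516.3, 293.4, 207.3]
tool_rot: [-1.566, 0.001, 1.731]
force: [-0.0, 0.5, 0.7]
width: 74.9
```

Run:
```python
from h import *
st()
snap("wrist","w5"); snap("scene","s5"); snap("top","t5")
m=np.load("mount.npy"); c=[240,120,430,290]
w=cv2.imread("pics/w5_full.png"); s=cv2.imread("pics/s5_full.png")
P=proj("w5",[m[:3]])[0].astype(int); print(P)
a=cv2.resize(w[max(P[1]-100,0):P[1]+100,P[0]-90:P[0]+90],(405,450),interpolation=2)
b=cv2.resize(s[200:320,185:290],(394,450),interpolation=2)
cv2.imwrite("pics/c5.png",np.hstack([a,b]))
```

```text
{'clock': 11.983, 'eef_pos': [516.285, 293.36, 207.252], 'tool_rot': [-1.566, 0.001, 1.731], 'force': [-0.029, 0.531, 0.698], 'torque': [0.001, -0.012, -0.002], 'width': 74.871, 'qpos': [-0.521, 0.542, -0.066, 1.666, 0.04, 0.939, 1.129]}
[319 217]
```

View pics/c5.png

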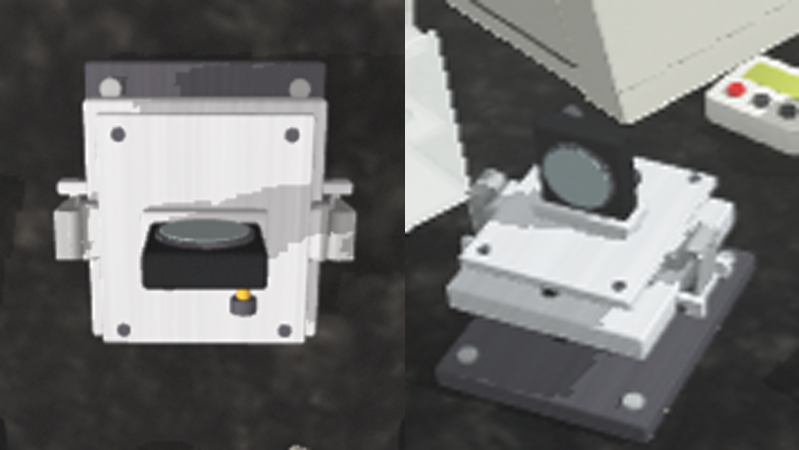

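The plate sits symmetric on the seat, with corners at about (97,115), (314,114), (305,341) and (104,343) in the wrist crop. Both clips look alike over the lugs. I'll check the numbers and hand in.

Run:
```python
from h import *
px=np.array([[305,341],[104,343],[97,115],[314,114]])/2.25+[229-.3,117-.3]
C=np.array([[48,43,0],[48,-43,0],[-48,-43,0],[-48,43,0]],float)
m=np.load("mount.npy")
for fz in (72,None):
  p,e=fit([("w5",px,C)],[*m[:2],72,m[3]],fz); print(p,e.round(1))
print("mount",m)
finish_job()
```

```text
[5.17882487e+02 2.93298122e+02 7.20000000e+01 1.61546705e-01] [ 0.6  1.  -0.1  0.2 -1.4 -0.6  1.  -0.3]
[5.18869174e+02 2.93469469e+02 6.76006026e+01 1.61546829e-01] [ 0.   0.2  0.5 -0.6 -0.7 -0.   0.3  0.3]
mount [5.17894464e+02 2.93237572e+02 5.85825541e+01 1.62767467e-01]
the job is handed in; nothing more can be done
```

The mirror plate is on the mount with both clips over its lugs, and I've handed the job in; no verdict was reported. I gripped it by its frame, turned it to match the mount and pressed it down, with the mirror facing the two-ball end.

**Press:** The lugs met the clips at TCP z of about 100.3 mm. Pushing past them took up to about 15 N in the readings. At 91.4 mm the force had dropped to almost nothing, and the solid stop came at 86.8 mm. The highest push I read was about 17 N. Force was only read at the end of each short move, so a brief higher peak in between could have been missed. On the first press the tool drifted about 3 mm in +x, so I backed off and re-centred.

**Checks after release:** The last wrist picture puts the plate's centre about 0.1 mm from the mount's and its yaw within 0.002 rad. This assumes the plate's top is at 72 mm, the height from the camera fit and the stop. With the height left free, the fit gave 67.6 mm and about 1 mm of offset. That disagrees by about 4 mm, but a single view measures height poorly.

I judged level, and both clips over the lugs, by eye only; the clip angles were not measured. The gripper is open and clear above the plate. I never moved near the beaker, case or timer, but I did not check their positions afterwards.

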